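# Mark the butt of a kite fin in the sprung edge marker and stand it to dry

## Robot

A 6-joint arm with a two-finger parallel gripper is mounted at the origin on the work surface. World frame = base frame: x ahead of the robot, y to its left, z up, the work surface at z = 0. Lengths are in mm, angles in rad, forces in N, time in s.
With the tool pointing down it reaches from about 300 to 750 mm from the base axis. Payload 8.5 kg.
Tool frame: the origin (TCP) lies between the finger pads; the fingertips stand 8 mm ahead of it and the grasp point (between the pads) lies 11 mm behind it; z points along the fingers, y is the line along which they close (so a half turn about z gives the same grasp; the last joint's range is limited). The gripper opens to 85 mm and grips with 20 to 120 N. Pads are 22 mm wide; open, the fingers measure 114 mm over their backs; the gripper's body (76 mm by 85 mm) begins 54 mm behind the grasp point. The pads swing forward as they close: fully open they stand 13 mm farther back than shut.
Start: joints at [0.916, 0.381, 1.297, -0, 1.464, -0.215], TCP at [234.156, 497.646, 239.322] pointing down, gripper open.
Joint ranges: [-3.11, 3.11], [-0.89, 2.33], [0.22, 2.48], [-1.42, 4.56], [0.17, 2.85], [-2.88, 2.88]. Speed limits (rad/s): [2.39, 2.39, 3.14, 3.14, 3.14, 3.14].

## Interface

Orientations are given as a unit quaternion [w, x, y, z].
In Python, from station import sensors, cams, job_done gives the robot as it stands. The module is installed in compiled form; this text tells all that it offers.
- The arm moves only by the shell command python3 -m inch 'ROWS'. ROWS is JSON, a list of rows, each a list of 3 entries, a list of its own where there are three numbers: the shift along the world's x, y, z in mm, then the turn about the world's z in degrees, then the finger opening in mm, from 0 to 85.4. A call has exactly 8 rows; each row is the pose to reach, as a shift and turn from the pose commanded when the call began; what a row does not reach only later rows make up. A row lasts 1/10 s, in which the tool goes at most 50 mm and 8.59 degrees, less where a joint would pass 70% of its speed; a pose out of reach is approached as far as the arm can. A call with a gripper value outside its range is refused whole. The fingers move at their own pace and stop on an object; the grip force is fixed at half the most. Time passes only in rows, so rows that repeat a pose let the fingers close, or fill a call up. It gives the time, the measured TCP pose, the force, the opening and the grip force at its end, in the units of the state.
- sensors.sense(): the state, without advancing time (a new reading comes with each control period).
- cams.capture(name): name is "scene" or "top"; returns a dict with "img" (384x512x3 uint8, blue, green, red), "mtx" (3x3 intrinsics, pixels), "camera_from_world" (4x4, takes a point from world to camera coordinates). Camera axes: x right, y up, looking along -z (the intrinsics and any distortion apply to the point x, -y, -z); pixel columns grow to the right and rows downward; lengths in mm; the calibration is good to about 2 mm. A picture is of the moment at which its call begins. There is no depth.
- job_done(): hands the job in; it is judged then, once.
The state is a dict: "clock": time; "qpos": joint angles; "qd": joint speeds; "effort": joint torques, N m; "position": TCP position; "ee_rot": TCP orientation; "force": force on the tool from outside, world axes, zero at the start; "ft_torque": the same for the moment, N m; "width": finger opening in mm; "finger_force": force on a finger pad.
Only numpy, scipy, OpenCV 4.12 (cv2) and the standard library are available. Lean on these libraries where they do the work, as an engineer would, in place of code of your own. Each camera call takes 0.05 s, during which the arm holds its last target. There are 200 camera calls.

## Task

Take the large wooden fin from the single-slot feed stand and push its straight butt edge fully home against the stop ledge of the sloping edge marker, flat along the bed, so that the sprung pin is pressed in; keep it there, still, for two full seconds so that the mark takes. Then stand the fin upright, butt down and fully in, in the free slot of the two-slot drying rack and let go, without disturbing the small finished fin, the jar, the tin or the brush.

Things in the scene. Friction and masses are not known exactly. Their poses are not given: they have to be found in the camera images.
- fin: Fin to mark: fan-shaped plywood board 14 mm thick, 150 tall, 140 wide at the fan, 140 g, upright in the feed stand. Origin: centre of the straight butt edge (underside); x = thickness, y = along the 70 mm butt edge, z = up to the top of the middle petal. The butt is 70 mm wide up to z = 60; above, round-ended petals spread; pinch the middle one (34 mm wide) through the thickness at z = 125.
- feed_stand: Wooden stand, base 90 x 130 x 10 mm, with one slot along its own y; origin: centre of its underside, z up. Slot floor 10 mm above the origin, slot 19 mm wide (x) by 86 mm long (y), rails 40 mm deep with steel lips flaring outward to 59 mm above the table.
- drying_rack: Wooden rack, base 185 x 140 x 10 mm, with two slots like the feed stand's, both along its own y: the free one at own x = 0, the other, holding the small finished fin, at own x = -85 mm (towards the robot). Origin: on the underside below the middle of the free slot, z up; the base spans own x -135 to +50 mm.
- free_slot (a point): Middle of the floor of the free slot of the drying rack (10 mm above the table); the axes are the rack's: x across the slot (19 mm wide), y along it (86 mm long), z up. The slot is 40 mm deep, with lips flaring outward to 49 mm above this point.
- press: The edge marker's grey base plate, 170 x 150 x 12 mm, fixed to the table; origin: underside, below the stop point; own x points away from the robot.
- press_bed: Sloping bed with stop ledge, leaning 30 deg, top nearer the robot. Origin: middle of the inner corner of bed and ledge, 65 mm above the table. z = up the slope, x = square off the bed, y = along the ledge. Bed face: x = 0, 106 mm wide, to z = 75; ledge stop face: z = 0, x = 0 to 30; side cheeks 40 high at y = -43 and +43 mm. A fin lying home has its origin at x 7, y 0, z 0 and its z along this z.
- marker (a joint): The sprung brass pin, 12 mm in diameter, standing 12 mm out of the ledge at bed x = 7, y = 0 mm. Joint value: how far it is pressed in along the bed's -z, m: 0 = out, 0.012 = flush with the stop face; about 4 N starts it and 10 N holds it flush.
- done_fin: A smaller finished fin, 14 mm thick, 126 mm tall, about 115 mm wide, standing in the other slot of the rack; origin: centre of its butt. Leave it alone.
- jar: Glass jar, 68 mm in diameter, 110 mm tall; origin: underside. Leave it alone.
- tin: Metal tin, 80 mm in diameter, 90 mm tall; origin: underside. Leave it alone.
- brush: Paint brush lying on the table, 190 mm long. Leave it alone.
Not all that is in view belongs to the job. What is shaped like the drying_rack but pink is not meant. Leave any blue look-alike of the fin alone.

How it is judged (in metres and radians):
On the way:
1. the fin is held still, home against the stop ledge and flat along the bed, with the pin pressed in, for 1.6 s (value of joint marker above 0.009 m and z of fin in the frame of press_bed below 0.003 m and x of fin in the frame of press_bed between 0 and 0.015 m and y of fin in the frame of press_bed between -0.012 and 0.012 m and angle between the z axis of fin and the z axis of press_bed, either way round below 0.1 rad and linear speed of fin below 0.02 m/s), for 1.6 s.
At the end, for the whole second after the job is handed in: The marked fin stands butt down in the free slot of the drying rack, its butt within 6 mm of the slot's middle across and 14 mm along, no more than 6 mm off the slot floor, upright within 0.18 rad, at rest; the marker pin has sprung out again (under 3 mm) (x of fin in the frame of free_slot between -0.006 and 0.006 m and y of fin in the frame of free_slot between -0.014 and 0.014 m and z of fin in the frame of free_slot between -0.003 and 0.006 m and angle between fin's own z axis and vertical below 0.18 rad and linear speed of fin below 0.02 m/s and value of joint marker below 0.003 m); the robot touches nothing.
It fails at once if the finished fin is shifted (distance of done_fin from where it was at the start of the episode above 0.025 m).
It fails at once if the jar is shifted (distance of jar from where it was at the start of the episode above 0.03 m).
It fails at once if the tin is shifted (distance of tin from where it was at the start of the episode above 0.03 m).
It fails at once if the brush is shifted (distance of brush from where it was at the start of the episode above 0.03 m).
It also fails if it takes over 51 s, if anything falls off the work surface, if the arm or the gripper's body presses on something with over 40 N, if the wrist force passes 120 N, or if a joint passes its speed limit or range.

## Working session

There is one attempt and no reset: what is moved stays moved. The work goes in short steps, Python scripts to look and compute and a shell command to move; the robot and the scene stay as the last step left them, time stands still between calls to the robot, and variables do not carry over. Pictures are saved under pics/ and viewed, at most 10 in all, crops included, and the job is handed in when it is done.

```bash
mkdir -p pics; python3 - <<'E'
from station import sensors, cams
import cv2
for n in("scene","top"):
    c=cams.capture(n); cv2.imwrite(f"pics/{n}0.png",c["img"]); print(n,c["mtx"].round(1).tolist(),c["camera_from_world"].round(4).tolist(),[k for k in c])
s=sensors.sense();print(s)
E
```

```text
scene [[428.0, 0.0, 247.6], [0.0, 428.0, 188.8], [0.0, 0.0, 1.0]] [[-0.8142, 0.5806, 0.0022, 479.9784], [-0.4409, -0.6206, 0.6484, 119.0074], [0.3778, 0.5269, 0.7613, -1315.5344], [0.0, 0.0, 0.0, 1.0]] ['img', 'mtx', 'camera_from_world']
top [[490.8, 0.0, 257.3], [0.0, 490.8, 197.6], [0.0, 0.0, 1.0]] [[-0.0093, -0.9999, 0.0112, -112.0586], [0.9909, -0.0077, 0.1346, -541.317], [-0.1345, 0.0124, 0.9908, -1248.319], [0.0, 0.0, 0.0, 1.0]] ['img', 'mtx', 'camera_from_world']
{'clock': 0.1, 'qpos': array([ 9.15732251e-01,  3.81123001e-01,  1.29813967e+00, -2.15824039e-05,
        1.46357763e+00, -2.15309293e-01]), 'qd': array([-7.27387177e-05, -5.24389400e-04, -1.87038034e-03, -1.43573628e-03,
        4.81727319e-04, -5.98076771e-04]), 'effort': array([ 5.45350020e-03, -4.49217582e+01, -2.31658709e+01, -9.36941319e-05,
        3.64070736e-03,  1.78927814e-05]), 'position': array([234.0070916 , 497.47102381, 238.79180442]), 'ee_rot': array([-2.53261564e-04,  2.18108792e-01,  9.75924262e-01, -5.70198026e-04]), 'force': array([-0.17090247,  0.0380451 ,  0.13726976]), 'ft_torque': array([ 0.04810591, -0.01583746,  0.03338862]), 'finger_force': 0.0, 'width': 85.357501273423}
```

View pics/scene0.png

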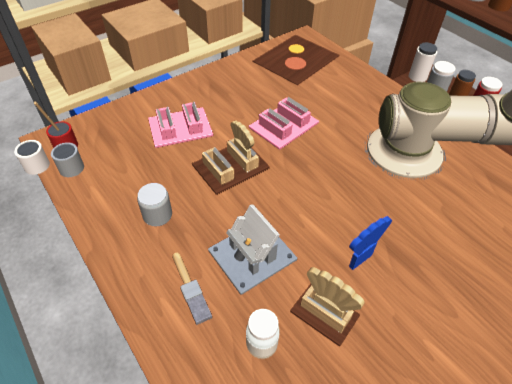

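View pics/top0.png

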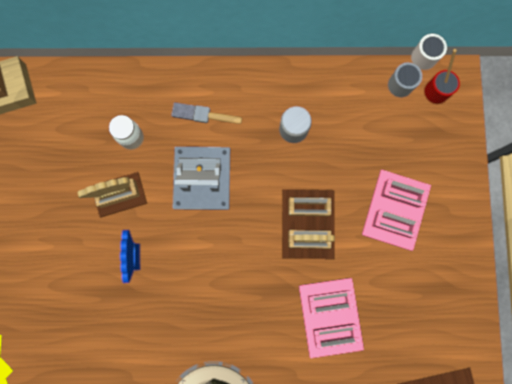

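The scene view shows the fin in the feed stand at (330,300), the marker at (253,248), and the brown rack at (230,163). In the top view the stand is at (118,195), the marker at (201,178) and the rack at (308,224). In the top view, up is world +x and left is +y. I'll enlarge these areas so I can fit the outlines.

```bash
python3 - <<'E'
import cv2,numpy as np
t=cv2.imread("pics/top0.png");s=cv2.imread("pics/scene0.png")
def c(i,x,y,w,h,W,H): return cv2.resize(i[y:y+h,x:x+w],(W,H),interpolation=cv2.INTER_CUBIC)
a=np.vstack([np.hstack([c(t,70,165,80,60,400,300),c(t,160,140,80,60,400,300)]),np.hstack([c(t,268,185,80,80,300,300),c(s,200,200,100,60,500,300)])])
cv2.imwrite("pics/crop1.png",a)
E
```

```text
(no output)
```

View pics/crop1.png

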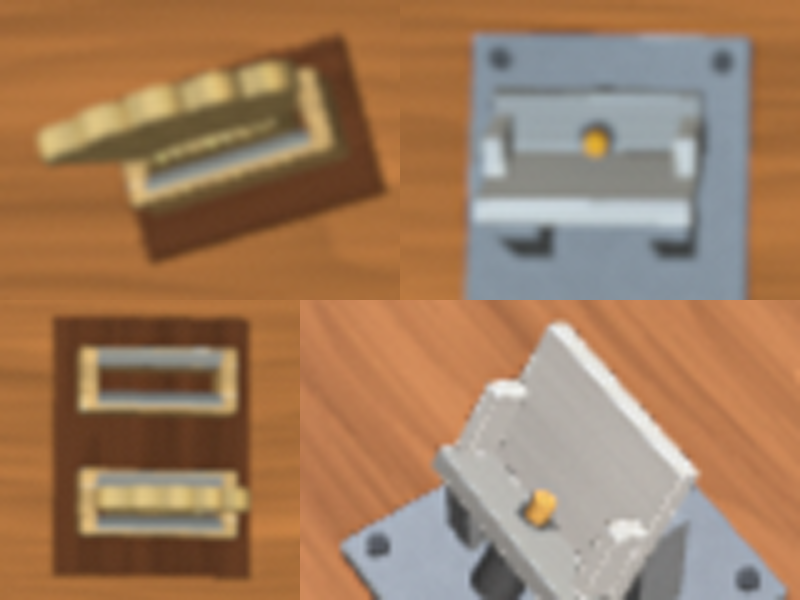

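```bash
cat > h.py <<'E'
import numpy as np,cv2
from scipy.optimize import least_squares
K={"scene":([428,428,247.6,188.8],[[-0.8142,0.5806,0.0022,479.9784],[-0.4409,-0.6206,0.6484,119.0074],[0.3778,0.5269,0.7613,-1315.5344]]),
"top":([490.8,490.8,257.3,197.6],[[-0.0093,-0.9999,0.0112,-112.0586],[0.9909,-0.0077,0.1346,-541.317],[-0.1345,0.0124,0.9908,-1248.319]])}
def proj(n,P):
    k,T=K[n];T=np.array(T);q=np.atleast_2d(P)@T[:,:3].T+T[:,3]
    return np.c_[k[0]*q[:,0]/-q[:,2]+k[2], k[1]*q[:,1]/q[:,2]+k[3]]
def place(p,L):
    c,s=np.cos(p[2]),np.sin(p[2]);L=np.atleast_2d(L).astype(float)
    return np.c_[p[0]+c*L[:,0]-s*L[:,1],p[1]+s*L[:,0]+c*L[:,1],L[:,2]]
def fit(obs,p0):  # obs: list of (cam, local xyz, pixel)
    f=lambda p:np.concatenate([(proj(n,place(p,l))[0]-px) for n,l,px in obs])
    r=least_squares(f,p0); return r.x,r.fun.reshape(-1,2)
E
python3 - <<'E'
from h import *
s=cv2.imread("pics/scene0.png");t=cv2.imread("pics/top0.png")
st=[("top",[45,-65,10],(138.6,171.6)),("top",[-45,-65,10],(146.6,202.6)),("top",[-45,65,10],(99.6,216.6))]
rk=[("top",[50,70,10],(281.4,189.1)),("top",[50,-70,10],(334,189.4)),("top",[-135,-70,10],(334.3,258.7)),("top",[-135,70,10],(282,258))]
a,r=fit(st,[400,200,.28]);print("stand",a.round(3),r.round(1).tolist())
b,r=fit(rk,[400,-150,0]);print("rack",b.round(3),r.round(1).tolist())
# press: centre of bed: pin & bed edges. find plate contour by grey-blue mask
hsv=cv2.cvtColor(t,cv2.COLOR_BGR2HSV)[130:220,160:245]; m=((hsv[...,0]>95)&(hsv[...,0]<125)&(hsv[...,1]>25)&(hsv[...,2]>60)).astype(np.uint8)
ys,xs=np.nonzero(m);box=cv2.boxPoints(cv2.minAreaRect(np.c_[xs+160,ys+130].astype(np.float32)));print(box.round(1).tolist())
th=np.pi/6
def bed(x,y,z): return [x*np.cos(th)-z*np.sin(th),y,65+x*np.sin(th)+z*np.cos(th)]
# pin tip, bed top corners (crop px /5 + offset)
pr=[("top",bed(7,0,12),(160+196/5-.4,140+143/5-.4)),("top",bed(0,53,75),(160+75/5-.4,140+203/5-.4)),("top",bed(0,-53,75),(160+291/5-.4,140+205/5-.4)),
("scene",bed(0,53,75),(200+695/5-60-.4,200+(472-300)/5-.4)),("scene",bed(0,-53,75),(200+(560-300)/5-.4,200+22/5-.4)),("scene",bed(7,0,12),(200+(543-300)/5-.4,200+(495-300)/5-.4))]
c,r=fit(pr,[450,80,0]);print("press",c.round(3),r.round(1).tolist())
c,r=fit(pr[:3],[450,80,0]);print("press-top",c.round(3),r.round(1).tolist())
print(proj("top",place(c,[[85,75,12],[85,-75,12],[-85,-75,12],[-85,75,12]])).round(1).tolist())
# overlays for check in both views
S=4
def ov(n,img,o,w,h,polys):
    im=cv2.resize(img[o[1]:o[1]+h,o[0]:o[0]+w],None,fx=S,fy=S,interpolation=cv2.INTER_CUBIC)
    for P in polys:
        q=((proj(n,P)-o+.5)*S).round().astype(np.int32);cv2.polylines(im,[q],True,(0,255,0),1)
    return im
box3=lambda p,x0,x1,y0,y1,z:place(p,[[x0,y0,z],[x1,y0,z],[x1,y1,z],[x0,y1,z]])
fin=lambda p:[place(p,[[x,-35,10+0],[x,35,10],[x,70,100],[x,17,158],[x,-17,158],[x,-70,100]]) for x in(-7,7)]
P1=[box3(a,-45,45,-65,65,10),box3(a,-9.5,9.5,-43,43,50)]+fin(a)
P2=[box3(b,-135,50,-70,70,10),box3(b,-9.5,9.5,-43,43,50)]
P3=[place(c,[bed(0,53,75),bed(0,-53,75),bed(0,-53,0),bed(0,53,0)]),place(c,[bed(30,53,0),bed(30,-53,0),bed(0,-53,0),bed(0,53,0)])]
A=np.hstack([ov("scene",s,np.array([285,260]),85,85,P1),ov("scene",s,np.array([205,200]),100,85,P3)])
B=np.hstack([ov("scene",s,np.array([188,115]),85,65,P2),ov("top",t,np.array([75,165]),85,65,P1)]);B=np.hstack([B,np.zeros((B.shape[0],A.shape[1]-B.shape[1],3),np.uint8)])
cv2.imwrite("pics/ov1.png",np.vstack([A,B]))
E
```

```text
stand [5.57305e+02 2.51955e+02 2.76000e-01] [[-0.1, -0.5], [0.4, 0.4], [-0.2, 0.1]]
rack [ 5.16057e+02 -2.51771e+02 -1.70000e-02] [[0.3, -0.3], [-0.2, -0.1], [0.4, 0.0], [-0.4, 0.3]]
[[174.0, 148.0], [228.0, 148.0], [228.0, 208.0], [174.0, 208.0]]
press [ 6.07666e+02  3.27770e+01 -2.20000e-02] [[-0.2, 1.5], [-0.4, 0.3], [-0.1, 0.5], [-1.7, 0.7], [-1.6, -0.2], [1.3, 0.3]]
press-top [ 6.09548e+02  3.23420e+01 -1.70000e-02] [[0.0, 0.7], [-0.2, -0.3], [0.2, -0.4]]
[[174.4, 142.6], [229.9, 143.1], [228.9, 205.4], [172.5, 204.9]]
```

View pics/ov1.png

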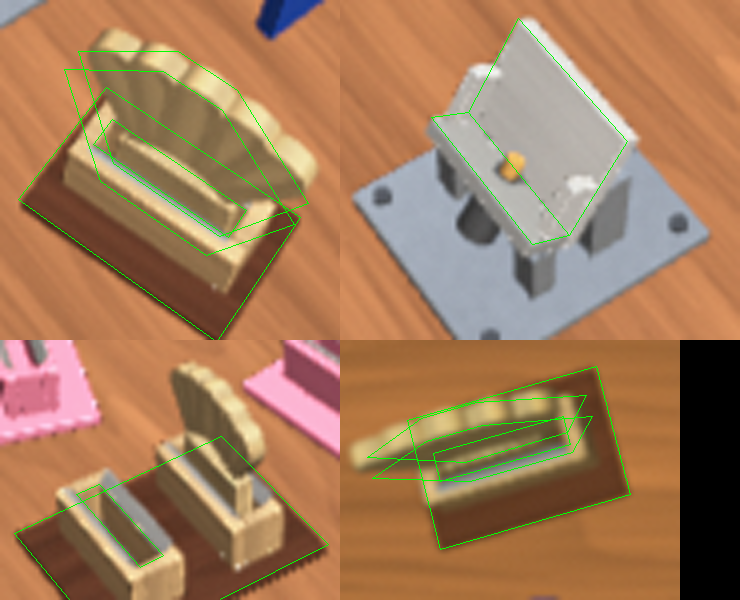

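The overlay fits: both base outlines match in both views, and the slot and bed polygons lie on their objects. The fin's middle petal tip is at about (337,278) in the scene view and (185,268−) in the crop. I'll triangulate that tip and start the transit.

```bash
python3 - <<'E'
from h import *
# middle petal top centre: scene (285+210/4,260+72/4), top (75+462/4,165+(412-340)/4)
o=[("scene",(285+210/4-.5,260+72/4-.5)),("top",(75+462/4-.5,165+(412-340)/4-.5))]
r=least_squares(lambda P:np.concatenate([proj(n,P)[0]-p for n,p in o]),[557,252,160]);print(r.x.round(1),r.fun.round(2))
E
python3 -m inch '[[[30,-20,0],-7,85],[[70,-50,0],-15,85],[[110,-80,0],-22,85],[[150,-110,0],-30,85],[[185,-140,0],-37,85],[[220,-165,0],-44,85],[[250,-190,0],-49,85],[[280,-212,0],-49,85]]'
```

```text
[519.8 139.5 -22.9] [-33.95  -3.53 -26.74  26.26]
clock: 0.9
position: [515.3, 284.1, 239.0]
ee_rot: [-0.0, 0.604, 0.797, -0.0]
force: [-1.0, 0.3, -0.6]
width: 85.0
finger_force: 0.0
```

```bash
python3 - <<'E'
from h import *
o=[("scene",(285+210/4-.5,260+72/4-.5)),("top",(75+(462-340)/4-.5,165+(412-340)/4-.5))]
r=least_squares(lambda P:np.concatenate([proj(n,P)[0]-p for n,p in o]),[557,252,160]);print(r.x.round(1),r.fun.round(2))
d=r.x[:2]-[557.3,252];y=np.array([-np.sin(.276),np.cos(.276)]);print("along y",d@y,"across",d@[y[1],-y[0]])
E
```

```text
[556.8 249.7 163.3] [-2.72 -0.23 -2.4   2.19]
along y -2.0598728623397085 across -1.1237968130459233
```

```bash
python3 -m inch '[[[20,-16,0],0,85],[[43,-35,0],0,85],[[43,-35,-30],0,85],[[43,-35,-70],0,85],[[43,-35,-105],0,85],[[43,-35,-115],0,85],[[43,-35,-115],0,85],[[43,-35,-115],0,85]]'
python3 -m inch '[[[0,0,0],0,60],[[0,0,0],0,40],[[0,0,0],0,20],[[0,0,0],0,0],[[0,0,0],0,0],[[0,0,0],0,0],[[0,0,0],0,0],[[0,0,0],0,0]]'
```

```text
clock: 1.7
position: [558.0, 250.9, 126.0]
ee_rot: [0.001, 0.603, 0.798, 0.001]
force: [-0.5, -0.3, -0.0]
width: 84.9
finger_force: 0.0
clock: 2.5
position: [557.3, 250.7, 124.6]
ee_rot: [0.0, 0.603, 0.798, 0.0]
force: [0.1, 0.2, 3.4]
width: 13.1
finger_force: 58.8
```

```bash
python3 -m inch '[[[0,0,12],0,0],[[0,0,35],0,0],[[0,0,65],0,0],[[0,0,100],0,0],[[0,0,130],0,0],[[0,0,150],0,0],[[0,-10,150],0,0],[[0,-30,150],-4,0]]'
python3 -m inch '[[[5,-35,0],-8,0],[[10,-70,0],-13,0],[[18,-105,0],-13,0],[[26,-140,0],-13,0],[[34,-165,0],-13,0],[[41,-180,0],-13,0],[[44,-187,0],-13,0],[[44,-187,0],-13,0]]'
python3 - <<'E'
from station import sensors,cams
import cv2,numpy as np
s=sensors.sense();print(s["position"],s["ee_rot"])
o=[cv2.resize(cams.capture(n)["img"][y:y+120,x:x+100],None,fx=4,fy=4,interpolation=cv2.INTER_CUBIC) for n,x,y in(("scene",205,140),("top",140,110))]
cv2.imwrite("pics/held.png",np.hstack(o))
E
```

```text
clock: 3.3
position: [556.6, 220.6, 273.7]
ee_rot: [-0.0, 0.63, 0.776, -0.0]
force: [-0.0, -0.1, -1.7]
width: 13.5
finger_force: 58.6
clock: 4.1
position: [601.2, 33.3, 273.6]
ee_rot: [-0.001, 0.715, 0.699, -0.0]
force: [-0.8, -0.0, -2.1]
width: 13.4
finger_force: 58.4
[601.18324939  33.34549828 273.60926448] [-5.28229341e-04  7.14681730e-01  6.99449525e-01 -3.27482261e-04]
```

View pics/held.png

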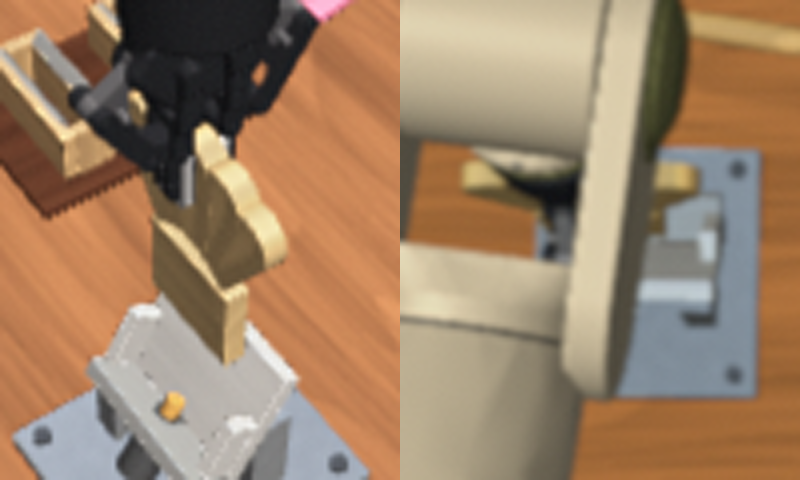

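```bash
python3 - <<'E'
from h import *
for u,v in((155,288),(222,360),(243,350)):
    p=np.array([205+u/4-.5,140+v/4-.5])
    r=least_squares(lambda P:proj("scene",[P[0],P[1],159])[0]-p,[600,33]);print(r.x.round(1))
E
```

```text
[607.8   8.2]
[606.4  69.4]
[593.1  70.7]
```

In the scene crop the fin hangs upright and square in the pads, with its butt corners at about (222,360) and (243,350). The butt centre is roughly y = 35, so I'll shift by -2.5 mm.

The tool can't tilt. My plan is to seat the butt in the bed corner, open the fingers so the fin leans back between them, then push it home with the palm and rear finger.

```bash
python3 -m inch '[[[6,-1,0],0,0],[[12,-2,-5],0,0],[[12,-2,-25],0,0],[[12,-2,-45],0,0],[[12,-2,-60],0,0],[[12,-2,-68],0,0],[[12,-2,-70],0,0],[[12,-2,-70],0,0]]'
python3 -m inch '[[[0,0,-1],0,0],[[0,0,-2],0,0],[[0,0,-3],0,0],[[0,0,-4],0,0],[[0,0,-5],0,0],[[0,0,-6],0,0],[[0,0,-6],0,0],[[0,0,-6],0,0]]'
```

```text
clock: 5.0
position: [613.4, 31.8, 204.6]
ee_rot: [0.0, 0.714, 0.7, 0.0]
force: [0.1, -0.0, -0.5]
width: 13.5
finger_force: 58.5
clock: 5.8
position: [613.2, 31.7, 198.3]
ee_rot: [-0.0, 0.714, 0.7, -0.0]
force: [0.0, 0.0, -1.1]
width: 13.6
finger_force: 58.5
```

```bash
python3 -m inch '[[[0,0,-0.5],0,0],[[0,0,-1],0,0],[[0,0,-1.5],0,0],[[0,0,-2],0,0],[[0,0,-2.5],0,0],[[0,0,-3],0,0],[[0,0,-3],0,0],[[0,0,-3],0,0]]'
```

```text
clock: 6.6
position: [613.3, 31.6, 195.7]
ee_rot: [0.0, 0.714, 0.7, 0.0]
force: [-0.2, -0.2, 2.6]
width: 13.3
finger_force: 59.0
```

```bash
python3 -m inch '[[[0,0,0],0,22],[[0,0,0],0,22],[[-4,0,0],0,30],[[-8,0,0],0,40],[[-13,0,0],0,50],[[-18,0,0],0,60],[[-23,0,0],0,70],[[-28,0,0],0,70]]'
python3 - <<'E'
from station import sensors,cams
import cv2,numpy as np
print(sensors.sense()["position"])
cv2.imwrite("pics/lean1.png",cv2.resize(cams.capture("scene")["img"][130:270,180:320],None,fx=4,fy=4,interpolation=cv2.INTER_CUBIC))
E
```

```text
clock: 7.4
position: [584.6, 31.7, 195.3]
ee_rot: [-0.0, 0.714, 0.7, -0.0]
force: [-0.7, 0.3, -0.1]
width: 69.9
finger_force: 0.1
[584.59814819  31.66635066 195.32657789]
```

View pics/lean1.png

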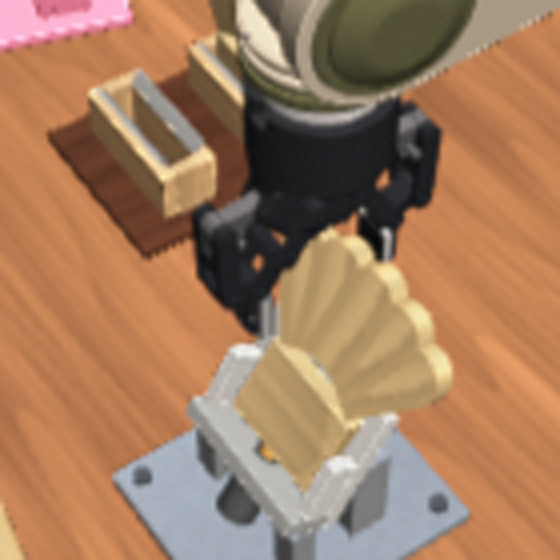

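The fin stands between the cheeks, leaning back on the rear finger, with its butt on the pin near (270,450). Next I'll tilt it further and lower the palm towards it.

```bash
python3 -m inch '[[[-3,0,0],0,75],[[-6,0,-3],0,80],[[-9,0,-8],0,85],[[-11,0,-14],0,85],[[-11,0,-20],0,85],[[-11,0,-26],0,85],[[-11,0,-32],0,85],[[-11,0,-35],0,85]]'
python3 - <<'E'
from station import sensors,cams
import cv2,numpy as np
print(sensors.sense()["position"])
cv2.imwrite("pics/lean2.png",cv2.resize(cams.capture("scene")["img"][130:270,180:320],None,fx=4,fy=4,interpolation=cv2.INTER_CUBIC))
E
```

```text
clock: 8.25
position: [574.0, 31.7, 159.4]
ee_rot: [-0.0, 0.714, 0.7, -0.0]
force: [-0.7, -0.1, 0.2]
width: 85.1
finger_force: 0.2
[574.04784872  31.66903419 159.44756605]
```

View pics/lean2.png

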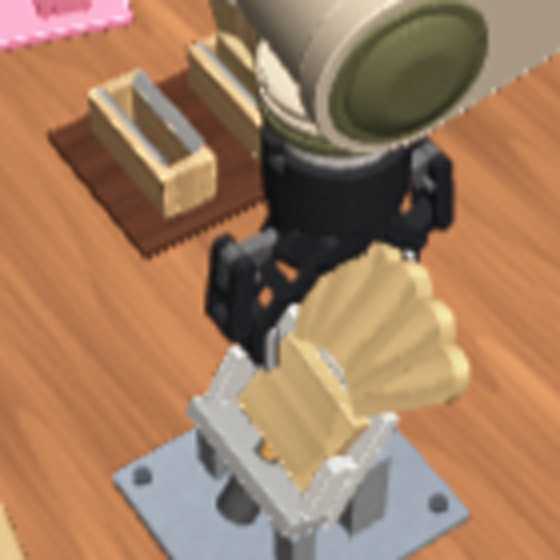

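The fin now lies back at about 30°, lightly touching the rear finger, with the pin still out near (268,450). I'll lower in small steps until the palm touches.

```bash
python3 -m inch '[[[0,0,-2],0,85],[[0,0,-4],0,85],[[0,0,-6],0,85],[[0,0,-8],0,85],[[0,0,-9],0,85],[[0,0,-10],0,85],[[0,0,-10],0,85],[[0,0,-10],0,85]]'
python3 -m inch '[[[0.3,0,-0.5],0,85],[[0.6,0,-1],0,85],[[0.9,0,-1.5],0,85],[[1.2,0,-2],0,85],[[1.5,0,-2.5],0,85],[[1.8,0,-3],0,85],[[1.8,0,-3],0,85],[[1.8,0,-3],0,85]]'
```

```text
clock: 9.1
position: [574.2, 31.6, 150.4]
ee_rot: [0.0, 0.714, 0.7, 0.0]
force: [-1.9, -0.3, 3.0]
width: 85.4
finger_force: 0.7
clock: 9.9
position: [575.7, 31.3, 147.6]
ee_rot: [0.0, 0.714, 0.7, -0.0]
force: [-5.2, -2.8, 6.7]
width: 85.0
finger_force: 1.1
```

```bash
python3 -m inch '[[[0.3,0,-0.6],0,85],[[0.6,0,-1.2],0,85],[[1,0,-1.8],0,85],[[1.4,0,-2.4],0,85],[[1.7,0,-3],0,85],[[2,0,-3.5],0,85],[[2.3,0,-4],0,85],[[2.3,0,-4],0,85]]'
python3 -m inch '[[[0.3,0,-0.5],0,85],[[0.6,0,-1],0,85],[[0.9,0,-1.5],0,85],[[1.2,0,-2],0,85],[[1.4,0,-2.5],0,85],[[1.7,0,-3],0,85],[[1.7,0,-3],0,85],[[1.7,0,-3],0,85]]'
```

```text
clock: 10.7
position: [577.0, 30.4, 145.3]
ee_rot: [0.0, 0.714, 0.7, -0.002]
force: [-15.7, -6.8, 23.7]
width: 85.0
finger_force: 3.3
clock: 11.5
position: [577.4, 29.4, 144.4]
ee_rot: [0.001, 0.714, 0.7, -0.003]
force: [-28.1, -13.1, 41.7]
width: 85.0
finger_force: 5.8
```

```bash
python3 -m inch '[[[-1,0,1.8],0,85],[[-2,0,3.5],0,85],[[-2,0,3.5],0,85],[[-2,0,3.5],0,85],[[-2,0,3.5],0,85],[[-2,0,3.5],0,85],[[-2,0,3.5],0,85],[[-2,0,3.5],0,85]]'
python3 - <<'E'
from station import sensors,cams
import cv2,numpy as np
print(sensors.sense()["position"])
cv2.imwrite("pics/press1.png",cv2.resize(cams.capture("scene")["img"][165:265,205:305],None,fx=6,fy=6,interpolation=cv2.INTER_CUBIC))
E
```

```text
clock: 12.3
position: [577.1, 30.8, 145.2]
ee_rot: [0.0, 0.714, 0.7, -0.001]
force: [-11.9, -5.6, 17.1]
width: 85.0
finger_force: 0.0
[577.08087863  30.78989755 145.18695597]
```

View pics/press1.png

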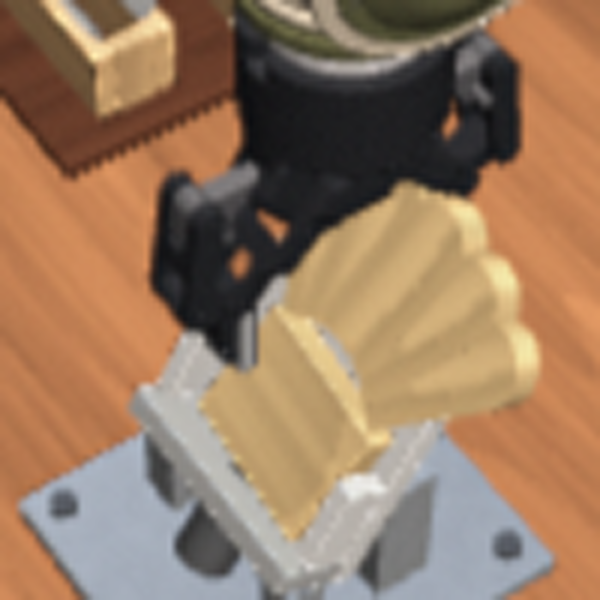

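```bash
python3 - <<'E'
from h import *
th=np.pi/6
bed=lambda x,y,z:[x*np.cos(th)-z*np.sin(th),y,65+x*np.sin(th)+z*np.cos(th)]
d=lambda P:((proj("scene",place([608.3,32.5,-.018],P))-[205,165]+.5)*6).round().tolist()
print("ledge front edge",d([bed(30,-53,0),bed(30,53,0)]),"butt z0",d([bed(14,-35,0),bed(14,35,0)]),"z12",d([bed(14,-35,12),bed(14,35,12)]),"shoulder z60",d([bed(14,-35,60),bed(14,35,60)]),"cheek",d([bed(40,43,0),bed(40,43,40),bed(40,-43,40)]))
E
```

```text
ledge front edge [[139.0, 384.0], [291.0, 575.0]] butt z0 [[193.0, 410.0], [294.0, 534.0]] z12 [[206.0, 388.0], [307.0, 512.0]] shoulder z60 [[255.0, 298.0], [361.0, 422.0]] cheek [[257.0, 560.0], [302.0, 484.0], [175.0, 329.0]]
```

The pin is hidden and the butt is at or near the ledge. Its front corners are at (203,405) and (295,535), against (193,410) and (294,534) predicted for home. The -y end looks a few mm high and the sideways force is -y, so I'll drag the top towards -y to square it.

```bash
python3 -m inch '[[[0,-1,0],0,85],[[0,-2,0],0,85],[[0,-3,0],0,85],[[0,-4,0],0,85],[[0,-5,0],0,85],[[0,-5,0],0,85],[[0,-5,0],0,85],[[0,-5,0],0,85]]'
```

```text
clock: 13.15
position: [577.7, 26.3, 144.4]
ee_rot: [0.0, 0.714, 0.7, -0.0]
force: [-7.0, -2.6, 9.5]
width: 85.0
finger_force: 0.0
```

```bash
python3 -m inch '[[[0,-1,0],0,85],[[0.3,-2,-0.5],0,85],[[0.5,-3,-0.8],0,85],[[0.7,-3,-1.2],0,85],[[0.7,-3,-1.2],0,85],[[0.7,-3,-1.2],0,85],[[0.7,-3,-1.2],0,85],[[0.7,-3,-1.2],0,85]]'
```

```text
clock: 13.95
position: [578.3, 23.2, 143.4]
ee_rot: [0.0, 0.714, 0.7, -0.001]
force: [-7.7, -2.9, 11.1]
width: 85.2
finger_force: 0.0
```

```bash
python3 -m inch '[[[0.2,-1,-0.4],0,85],[[0.4,-1.5,-0.8],0,85],[[0.6,-2,-1],0,85],[[0.6,-2,-1],0,85],[[0.6,-2,-1],0,85],[[0.6,-2,-1],0,85],[[0.6,-2,-1],0,85],[[0.6,-2,-1],0,85]]'
python3 - <<'E'
from station import sensors,cams
import cv2,numpy as np
print(sensors.sense()["position"])
cv2.imwrite("pics/press2.png",cv2.resize(cams.capture("scene")["img"][165:265,205:305],None,fx=6,fy=6,interpolation=cv2.INTER_CUBIC))
E
```

```text
clock: 14.75
position: [578.7, 21.0, 142.7]
ee_rot: [0.0, 0.714, 0.7, -0.001]
force: [-9.7, -3.9, 13.9]
width: 85.3
finger_force: 0.0
[578.73688358  21.01259017 142.675461  ]
```

View pics/press2.png

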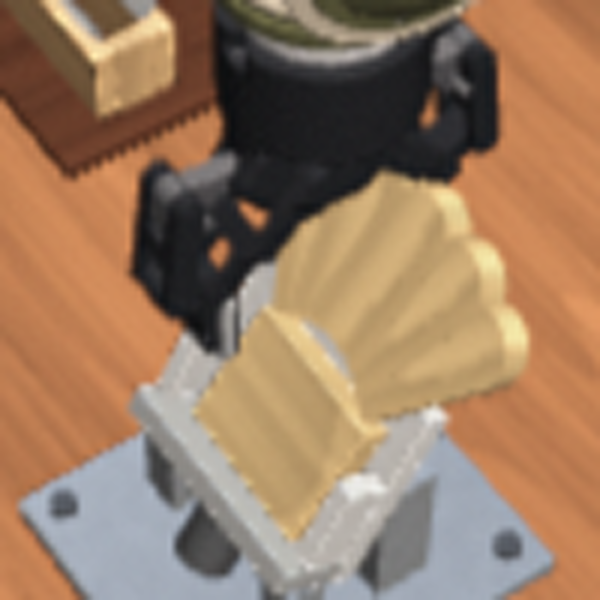

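The butt edge now runs from (197,412) to (295,535), parallel to the ledge, and looks home. I'll press a little more to check the stiffness.

```bash
python3 -m inch '[[[0.2,0,-0.4],0,85],[[0.4,-0.5,-0.8],0,85],[[0.6,-1,-1],0,85],[[0.6,-1,-1],0,85],[[0.6,-1,-1],0,85],[[0.6,-1,-1],0,85],[[0.6,-1,-1],0,85],[[0.6,-1,-1],0,85]]'
```

```text
clock: 15.6
position: [579.1, 19.7, 142.1]
ee_rot: [0.0, 0.714, 0.7, -0.001]
force: [-12.0, -5.7, 16.9]
width: 85.0
finger_force: 0.2
```

```bash
python3 -m inch '[[[0.2,-0.5,-0.4],0,85],[[0.4,-1,-0.8],0,85],[[0.5,-1.5,-0.9],0,85],[[0.5,-2,-0.9],0,85],[[0.5,-2,-0.9],0,85],[[0.5,-2,-0.9],0,85],[[0.5,-2,-0.9],0,85],[[0.5,-2,-0.9],0,85]]'
```

```text
clock: 16.4
position: [579.6, 17.6, 141.4]
ee_rot: [0.001, 0.714, 0.7, -0.001]
force: [-12.5, -7.0, 18.9]
width: 84.9
finger_force: 0.4
```

```bash
cat > butt.py <<'E'
from h import *
th=np.pi/6
bed=lambda x,y,z:[x*np.cos(th)-z*np.sin(th),y,65+x*np.sin(th)+z*np.cos(th)]
B=lambda y,z:proj("scene",place([608.3,32.5,-.018],[bed(14,y,z)]))[0]
n=B(0,12)-B(0,0);e=B(30,0)-B(-30,0);e/=np.linalg.norm(e);nn=np.array([e[1],-e[0]]);k=12/(n@nn)   # mm of bed z per px across
def edge(img,off,s):
    sat=cv2.cvtColor(img,cv2.COLOR_BGR2HSV)[...,1].astype(np.float32);out=[]
    for y in range(-28,29,7):
        ts=np.arange(-4,8,.1);P=B(y,0)[None]+ts[:,None]*nn
        q=((P-off+.5)*s-.5).astype(np.float32)
        v=cv2.remap(sat,q[:,:1].copy(),q[:,1:].copy(),cv2.INTER_LINEAR)[:,0]
        i=np.argmax((v>75)&(ts>-3));out.append(round(float(ts[i]*k),1))
    return out
E
python3 - <<'E'
from butt import *
print("k",k)
for f,o,s in(("lean1",(180,130),4),("lean2",(180,130),4),("press1",(205,165),6),("press2",(205,165),6)):
    print(f,edge(cv2.imread(f"pics/{f}.png"),np.array(o),s))
from station import cams
im=cams.capture("scene")["img"];cv2.imwrite("pics/press3_full.png",im);print("now",edge(im,np.array([0,0]),1))
E
```

```text
k 3.0454153446246703
lean1 [7.0, 7.3, 7.9, 6.4, -0.6, 1.5, 7.0, 7.9, 7.0]
lean2 [10.0, 9.7, 9.7, 8.2, -0.6, 1.5, 7.0, 6.7, 6.4]
press1 [4.0, 2.7, 1.8, 1.5, 0.0, -0.3, -1.2, -1.5, -2.1]
press2 [-0.3, -0.6, -0.9, -1.2, -1.5, -2.1, -2.1, -3.0, -2.7]
now [-2.1, -1.5, -2.4, -1.8, -2.7, -2.4, -2.4, -2.7, -2.7]
```

The fit shows the butt now square to the ledge, uniform to within about 1 mm, and about 11–12 mm lower than when it stood on the pin. So the pin is pressed in. I'll hold still here, then repeat the hold with the top eased back onto the bed for extra certainty about flatness.

```bash
H='[[[0,0,0],0,85],[[0,0,0],0,85],[[0,0,0],0,85],[[0,0,0],0,85],[[0,0,0],0,85],[[0,0,0],0,85],[[0,0,0],0,85],[[0,0,0],0,85]]'
python3 -m inch '[[[0,0,0],0,85],[[0,0,0],0,85],[[0,0,0],0,85],[[0,0,0],0,85],[[0,0,0],0,85],[[0,0,0],0,85],[[0,0,0],0,85],[[0,0,0],0,85]]'
python3 -m inch '[[[0,0,0],0,85],[[0,0,0],0,85],[[0,0,0],0,85],[[0,0,0],0,85],[[0,0,0],0,85],[[0,0,0],0,85],[[0,0,0],0,85],[[0,0,0],0,85]]'
python3 -m inch '[[[0,0,0],0,85],[[0,0,0],0,85],[[0,0,0],0,85],[[0,0,0],0,85],[[0,0,0],0,85],[[0,0,0],0,85],[[0,0,0],0,85],[[0,0,0],0,85]]'
python3 -m inch '[[[-0.3,0,0],0,85],[[-0.6,0,0],0,85],[[-0.9,0,0],0,85],[[-0.9,0,0],0,85],[[-0.9,0,0],0,85],[[-0.9,0,0],0,85],[[-0.9,0,0],0,85],[[-0.9,0,0],0,85]]'
python3 - <<'E'
from butt import *
from station import cams
im=cams.capture("scene")["img"];cv2.imwrite("pics/press4_full.png",im);print("now",edge(im,np.array([0,0]),1))
# petal tip of +y side: silhouettes: held (fin upright, pose known) -> fin coords -> predicted when home at several tilts
E
```

```text
clock: 17.25
position: [579.5, 17.6, 141.4]
ee_rot: [0.001, 0.714, 0.7, -0.001]
force: [-12.0, -7.3, 19.5]
width: 85.1
finger_force: 0.4
clock: 18.05
position: [579.6, 17.5, 141.4]
ee_rot: [0.001, 0.714, 0.7, -0.001]
force: [-11.6, -6.2, 19.1]
width: 85.3
finger_force: 0.4
clock: 18.85
position: [579.6, 17.5, 141.4]
ee_rot: [0.001, 0.714, 0.7, -0.001]
force: [-13.3, -6.1, 18.2]
width: 84.9
finger_force: 0.4
clock: 19.65
position: [578.8, 17.7, 141.1]
ee_rot: [0.0, 0.714, 0.7, -0.001]
force: [-11.4, -6.3, 16.6]
width: 84.9
finger_force: 0.3
now [-1.5, -1.5, -2.1, -1.8, -1.8, -2.4, -2.4, -2.7, -2.7]
```

```bash
python3 - <<'E'
from butt import *
held=cv2.imread("pics/held.png")[:,:400]
# points on held: butt corner +y rear, rightmost lobe, its lower end
org=np.array([600.5,35.]);
def fincoord(u,v,xf):
    p=np.array([205+u/4-.5,140+v/4-.5])
    return least_squares(lambda q:proj("scene",[org[0]+xf+.02*q[0],org[1]+q[0],159+q[1]])[0]-p,[35,100]).x
im=cv2.imread("pics/press4_full.png");A=cv2.resize(im[165:265,205:305],None,fx=4.8,fy=4.8,interpolation=cv2.INTER_CUBIC)
def pr(x,y,z,d): # fin pt, home tilt d (top towards +bed x), pivot rear... butt origin
    return proj("scene",place([608.3,32.5,-.018],[bed(7+x*np.cos(d)+z*np.sin(d),y,z*np.cos(d)-x*np.sin(d))]))[0]
pts=[(287,245),(250,205)]
for d,c in((0,(0,255,0)),(.1,(255,0,0)),(-.1,(0,0,255))):
    L=[(7,-35,0),(7,35,0),(7,35,60)]
    q=np.array([pr(*l,d) for l in L]);q=((q-[205,165]+.5)*4.8).round().astype(np.int32);cv2.polylines(A,[q],False,c,1)
    for u,v in pts:
        y,z=fincoord(u,v,0);
        g=((pr(0,y,z,d)-[205,165]+.5)*4.8).round().astype(int);cv2.circle(A,tuple(map(int,g)),4,c,1)
        if d==0:print(u,v,"y,z",y.round(1),z.round(1),g)
H=held.copy()
for u,v in pts:cv2.circle(H,(u,v),4,(0,255,0),1)
cv2.imwrite("pics/tilt.png",np.hstack([H[:,110:430].copy(),A[:480]]) if H.shape[0]==480 else A)
E
```

```text
287 245 y,z 74.2 136.7 [427 270]
250 205 y,z 44.6 136.9 [386 226]
```

View pics/tilt.png

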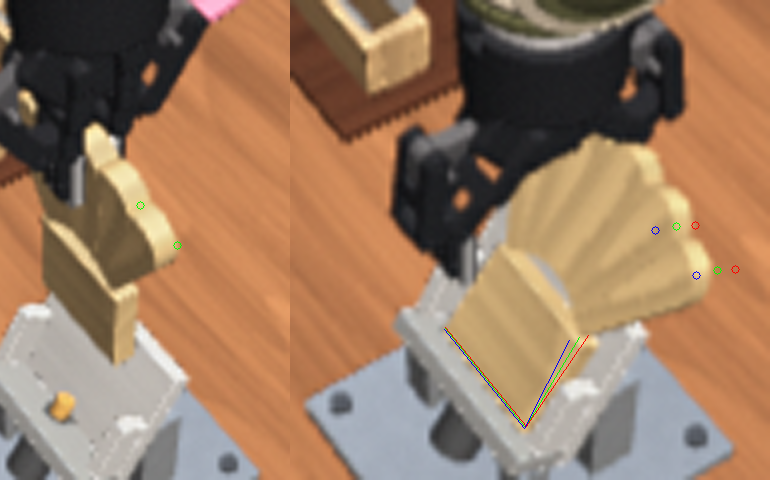

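The overlay puts the fin's lobe edge at about (711,270), against (718,270) for perfectly flat. The ±0.1 rad markers are clearly further off, so the tilt is only about 0–0.03 rad and the fin is home. One more short hold, then I retrace the path: lift, centre in y, push the fin upright with the rear finger and grip.

```bash
python3 -m inch '[[[0,0,0],0,85],[[0,0,0],0,85],[[0,0,0],0,85],[[0,0,0],0,85],[[0,0,0],0,85],[[0,0,0],0,85],[[0,0,0],0,85],[[0,0,0],0,85]]'
python3 -m inch '[[[0,0,0],0,85],[[0,0,0],0,85],[[0,0,0],0,85],[[0,0,0],0,85],[[0,0,0],0,85],[[0,0,0],0,85],[[0,0,0],0,85],[[0,0,0],0,85]]'
python3 -m inch '[[[-1,0,2],0,85],[[-2,0,4],0,85],[[-3,0,6],0,85],[[-4,0,8],0,85],[[-5,0,10],0,85],[[-5,4,14],0,85],[[-5,9,18],0,85],[[-5,13,20],0,85]]'
python3 -m inch '[[[0,0,4],0,85],[[0,0,10],0,85],[[1,0,16],0,83],[[3,0,22],0,80],[[5,0,28],0,77],[[8,0,32],0,74],[[11,0,33],0,70],[[11,0,33],0,70]]'
python3 - <<'E'
from butt import *
from station import cams
im=cams.capture("scene")["img"];cv2.imwrite("pics/up1_full.png",im);print("now",edge(im,np.array([0,0]),1))
E
```

```text
clock: 20.5
position: [578.8, 17.7, 141.1]
ee_rot: [0.0, 0.714, 0.7, -0.001]
force: [-11.1, -5.9, 16.7]
width: 85.1
finger_force: 0.3
clock: 21.3
position: [578.8, 17.7, 141.1]
ee_rot: [0.0, 0.714, 0.7, -0.001]
force: [-10.6, -5.5, 16.9]
width: 84.9
finger_force: 0.3
clock: 22.1
position: [574.7, 32.3, 160.0]
ee_rot: [0.0, 0.714, 0.7, 0.0]
force: [0.5, -0.6, -1.3]
width: 85.0
finger_force: 0.2
clock: 22.9
position: [585.8, 31.6, 192.7]
ee_rot: [0.0, 0.714, 0.7, 0.0]
force: [-0.1, -0.9, 0.1]
width: 70.4
finger_force: 0.3
now [7.6, 7.3, 7.9, 6.1, -0.6, 1.8, 7.3, 7.6, 7.0]
```

```bash
python3 -m inch '[[[4,0,2],0,64],[[8,0,2],0,56],[[12,0,2],0,48],[[16,0,2],0,40],[[20,0,2],0,33],[[23,0,2],0,27],[[26,0,2],0,21],[[27,0,2],0,16]]'
python3 -m inch '[[[0,0,0],0,8],[[0,0,0],0,0],[[0,0,0],0,0],[[0,0,0],0,0],[[0,0,0],0,0],[[0,0,1],0,0],[[0,0,2],0,0],[[0,0,3],0,0]]'
python3 -m inch '[[[0,0,5],0,0],[[0,0,15],0,0],[[0,0,30],0,0],[[0,0,50],0,0],[[0,0,65],0,0],[[0,0,75],0,0],[[0,0,80],0,0],[[0,0,80],0,0]]'
python3 - <<'E'
from station import cams,sensors
import cv2
cv2.imwrite("pics/up2_full.png",cams.capture("scene")["img"]);cv2.imwrite("pics/up2_top.png",cams.capture("top")["img"])
print(sensors.sense()["position"],sensors.sense()["ft_torque"])
E
```

```text
clock: 23.75
position: [612.8, 31.6, 194.6]
ee_rot: [0.0, 0.714, 0.7, 0.0]
force: [0.4, 0.4, -0.0]
width: 16.4
finger_force: 0.5
clock: 24.55
position: [612.4, 31.7, 197.7]
ee_rot: [-0.0, 0.714, 0.7, 0.0]
force: [0.0, -0.9, -1.0]
width: 12.8
finger_force: 58.8
clock: 25.35
position: [612.5, 31.7, 278.2]
ee_rot: [0.0, 0.714, 0.7, 0.0]
force: [0.1, -0.2, -0.8]
width: 13.1
finger_force: 58.8
[612.27503053  31.67052501 277.04308281] [-0.04247866  0.03984903  0.03822092]
```

```bash
python3 - <<'E'
from h import *
held=cv2.imread("pics/held.png")[:,:400];now=cv2.resize(cv2.imread("pics/up2_full.png"),None,fx=4,fy=4,interpolation=cv2.INTER_CUBIC)
def m(x0,x1,y0,y1):
    T=held[y0:y1,x0:x1];R=cv2.matchTemplate(now[400:1100,700:1400],T,cv2.TM_CCOEFF_NORMED);_,v,_,l=cv2.minMaxLoc(R)
    # held.png px -> upscaled full px: +205*4, +140*4
    return v,(l[0]+700-(x0+820))/4,(l[1]+400-(y0+560))/4
for r in((165,245,235,355),(200,250,290,365),(150,215,215,300)):print(m(*r))
a=proj("scene",[601.2,35,159.0]);J=np.array([proj("scene",np.array([601.2,35,159])+d)[0]-a[0] for d in np.eye(3)]);print("pred",proj("scene",[612.3,33.4,162.4+1])-a,"J per mm\n",J.round(3))
E
```

```text
(0.8500875234603882, -2.0, 4.75)
(0.7766233682632446, -3.5, 4.5)
(0.9164329767227173, -4.25, 1.25)
pred [[-4.48715112  0.68356645]] J per mm
 [[-0.365  0.211]
 [ 0.265  0.296]
 [ 0.005 -0.269]]
```

```bash
python3 - <<'E'
from h import *
def scan(img,off,s,o):  # o: fin origin guess; front face x+7; scan along z at several y, along y at several z
    sat=cv2.cvtColor(img,cv2.COLOR_BGR2HSV)[...,1].astype(np.float32)
    val=cv2.cvtColor(img,cv2.COLOR_BGR2GRAY).astype(np.float32)
    def S(P,ch):
        q=((proj("scene",P)-off+.5)*s-.5).astype(np.float32);return cv2.remap(ch,q[:,:1].copy(),q[:,1:].copy(),cv2.INTER_LINEAR)[:,0]
    zs=np.arange(30,-25,-.5)
    for y in range(-40,41,8):
        v=S(np.array([[o[0]+7,o[1]+y,o[2]+z] for z in zs]),sat);print(y,v[::6].astype(int).tolist())
    print("across y at z=25,45 (sat):")
    for z in(15,30,45):
        v=S(np.array([[o[0]+7,o[1]+y,o[2]+z] for y in np.arange(-60,61,4)]),sat);print(z,v.astype(int).tolist())
print("held");scan(cv2.imread("pics/held.png")[:,:400],np.array([205,140]),4,(601,35,159))
print("now");scan(cv2.imread("pics/up2_full.png"),np.array([0,0]),1,(612.3,33.4,163.5))
E
```

```text
held
-40 [147, 147, 147, 146, 148, 146, 146, 146, 147, 146, 145, 146, 147, 146, 145, 145, 145, 149, 147]
-32 [148, 148, 147, 146, 148, 147, 148, 148, 147, 148, 148, 148, 146, 145, 148, 151, 140, 50, 5]
-24 [113, 113, 111, 112, 113, 111, 114, 111, 119, 135, 144, 123, 77, 45, 23, 10, 5, 4, 9]
-16 [112, 110, 113, 110, 112, 111, 112, 105, 77, 51, 26, 15, 14, 14, 14, 15, 14, 15, 16]
-8 [110, 110, 112, 112, 112, 114, 115, 110, 87, 53, 21, 15, 13, 14, 14, 15, 17, 16, 16]
0 [113, 111, 111, 110, 111, 115, 119, 121, 106, 73, 39, 20, 14, 13, 14, 14, 14, 14, 15]
8 [111, 113, 114, 110, 112, 113, 114, 117, 100, 62, 32, 17, 14, 15, 15, 17, 16, 14, 13]
16 [110, 112, 112, 113, 110, 113, 114, 116, 102, 63, 30, 19, 16, 14, 14, 17, 17, 15, 15]
24 [111, 111, 112, 112, 111, 111, 116, 118, 107, 83, 46, 23, 15, 14, 14, 15, 15, 15, 16]
32 [111, 111, 113, 113, 112, 115, 117, 118, 104, 68, 35, 18, 12, 14, 15, 15, 16, 16, 17]
40 [109, 108, 108, 107, 107, 109, 111, 110, 102, 72, 39, 16, 14, 15, 15, 15, 14, 14, 15]
across y at z=25,45 (sat):
15 [145, 146, 146, 149, 148, 146, 146, 147, 128, 111, 110, 111, 113, 114
[... 1189 characters left out ...]
, 16, 14, 14, 14, 14, 15]
32 [113, 112, 111, 112, 113, 113, 113, 114, 116, 114, 102, 70, 41, 21, 14, 14, 14, 14, 14]
40 [112, 110, 111, 112, 112, 111, 112, 112, 97, 70, 43, 20, 14, 14, 14, 15, 15, 16, 15]
across y at z=25,45 (sat):
15 [144, 144, 145, 144, 146, 146, 146, 143, 123, 115, 112, 112, 113, 113, 113, 115, 114, 114, 114, 113, 111, 110, 111, 113, 113, 111, 107, 33, 14, 14, 15]
30 [145, 144, 144, 146, 145, 145, 146, 147, 141, 116, 112, 109, 113, 112, 112, 112, 113, 113, 111, 111, 112, 113, 111, 113, 109, 112, 111, 113, 102, 18, 14]
45 [147, 146, 147, 146, 147, 145, 145, 146, 147, 125, 112, 113, 113, 111, 112, 112, 113, 113, 112, 112, 112, 113, 113, 112, 113, 113, 111, 109, 111, 60, 15]
```

The fin is regripped with a small in-plane roll of about 0.1 rad, the +y corner low. Gravity will square that in the slot. I'll check the slot centre against the rail frame in the first top image, then carry the fin over.

```bash
python3 - <<'E'
from h import *
for z in(50,59):print(z,proj("top",place([516.06,-251.8,-.017],[[0,0,z],[-85,0,z]])).round(1).tolist())
print("obs frame centres free (309.8,205.8) other",268+158/3.75-.4,185+(503-300)/3.75-.4)
E
python3 -m inch '[[[-6,-20,0],0,0],[[-18,-60,0],0,0],[[-32,-105,0],0,0],[[-48,-150,0],0,0],[[-64,-195,0],0,0],[[-80,-240,0],0,0],[[-92,-275,0],0,0],[[-97,-286,0],0,0]]'
python3 -m inch '[[[0,0,0],0,0],[[0,0,0],0,0],[[0,0,-20],0,0],[[0,0,-40],0,0],[[0,0,-60],0,0],[[0,0,-75],0,0],[[0,0,-85],0,0],[[0,0,-88],0,0]]'
python3 - <<'E'
from station import sensors
s=sensors.sense();print(s["position"],s["ft_torque"])
E
```

```text
50 [[309.6, 205.8], [309.8, 238.7]]
59 [[310.0, 205.4], [310.2, 238.5]]
obs frame centres free (309.8,205.8) other 309.73333333333335 238.73333333333332
clock: 26.25
position: [514.1, -257.4, 276.7]
ee_rot: [-0.001, 0.716, 0.698, -0.0]
force: [-0.6, 0.7, -1.0]
width: 13.0
finger_force: 58.8
clock: 27.05
position: [515.7, -253.1, 188.9]
ee_rot: [-0.001, 0.714, 0.7, -0.0]
force: [-0.2, -0.4, -0.6]
width: 13.0
finger_force: 58.9
[ 515.70756565 -253.05724801  188.88138052] [-0.0343928  -0.04288269 -0.01025188]
```

```bash
python3 -m inch '[[[0.3,-2,-6],0,0],[[0.3,-2,-12],0,0],[[0.3,-2,-18],0,0],[[0.3,-2,-24],0,0],[[0.3,-2,-30],0,0],[[0.3,-2,-35],0,0],[[0.3,-2,-38],0,0],[[0.3,-2,-38],0,0]]'
```

```text
clock: 27.85
position: [515.6, -256.3, 151.3]
ee_rot: [-0.0, 0.714, 0.7, -0.0]
force: [0.0, 0.3, -2.0]
width: 12.6
finger_force: 58.9
```

```bash
python3 -m inch '[[[0,0,-4],0,0],[[0,0,-8],0,0],[[0,0,-12],0,0],[[0,0,-15],0,0],[[0,0,-18],0,0],[[0,0,-20],0,0],[[0,0,-21],0,0],[[0,0,-21],0,0]]'
python3 -m inch '[[[0,0,-0.5],0,0],[[0,0,-1],0,0],[[0,0,-1.5],0,0],[[0,0,-2],0,0],[[0,0,-2.5],0,0],[[0,0,-3],0,0],[[0,0,-3],0,0],[[0,0,-3],0,0]]'
```

```text
clock: 28.65
position: [515.8, -256.4, 130.7]
ee_rot: [-0.0, 0.714, 0.7, -0.0]
force: [0.9, -0.1, -0.8]
width: 13.1
finger_force: 58.9
clock: 29.45
position: [516.0, -256.7, 129.2]
ee_rot: [0.001, 0.714, 0.7, 0.0]
force: [-2.3, -0.2, 10.6]
width: 13.0
finger_force: 60.6
```

```bash
python3 -m inch '[[[0,0.5,-0.5],0,0],[[0,1,-1],0,0],[[0,1.5,-1.5],0,0],[[0,2,-2],0,0],[[0,2,-2],0,0],[[0,2,-2],0,0],[[0,2,-2],0,0],[[0,2,-2],0,0]]'
```

```text
clock: 30.25
position: [516.3, -256.1, 129.1]
ee_rot: [0.003, 0.714, 0.7, -0.001]
force: [-4.5, -3.4, 22.7]
width: 12.8
finger_force: 62.5
```

```bash
python3 -m inch '[[[0,-1,1.5],0,0],[[0,-2,3],0,0],[[0,-2,3],0,10],[[0,-2,3],0,18],[[0,-2,3],0,24],[[0,-2,3],0,30],[[0,-2,3],0,36],[[0,-2,3],0,40]]'
python3 - <<'E'
from station import sensors,cams
import cv2
print(sensors.sense()["position"]);cv2.imwrite("pics/rel.png",cams.capture("scene")["img"])
E
```

```text
clock: 31.05
position: [515.7, -256.3, 128.6]
ee_rot: [-0.0, 0.714, 0.7, -0.0]
force: [-0.4, -0.6, -0.3]
width: 40.3
finger_force: 0.0
[ 515.74514421 -256.28468442  128.55388313]
```

```bash
python3 -m inch '[[[0,0,10],0,40],[[0,0,25],0,40],[[0,0,45],0,40],[[0,0,65],0,40],[[0,0,72],0,40],[[0,2,72],0,20],[[0,4,72],0,0],[[0,4,72],0,0]]'
python3 -m inch '[[[0,0,0],0,0],[[0,0,-5],0,0],[[0,0,-10],0,0],[[0,0,-15],0,0],[[0,0,-20],0,0],[[0,0,-24],0,0],[[0,0,-27],0,0],[[0,0,-27],0,0]]'
python3 -m inch '[[[0,0,-0.7],0,0],[[0,0,-1.5],0,0],[[0,0,-2.2],0,0],[[0,0,-3],0,0],[[0,0,-4],0,0],[[0,0,-5],0,0],[[0,0,-5],0,0],[[0,0,-5],0,0]]'
```

```text
clock: 31.9
position: [515.5, -251.8, 199.8]
ee_rot: [-0.001, 0.714, 0.7, -0.0]
force: [0.1, 0.1, 0.3]
width: 0.3
finger_force: 0.0
clock: 32.7
position: [515.6, -252.3, 173.3]
ee_rot: [-0.0, 0.714, 0.7, -0.0]
force: [0.2, -0.8, 0.3]
width: 0.3
finger_force: 0.0
clock: 33.5
position: [515.8, -252.4, 168.7]
ee_rot: [0.0, 0.714, 0.7, -0.0]
force: [1.0, -0.4, 0.1]
width: 0.1
finger_force: 0.0
```

```bash
python3 -m inch '[[[0,0,-0.5],0,0],[[0,0,-1],0,0],[[0,0,-1.5],0,0],[[0,0,-2],0,0],[[0,0,-2],0,0],[[0,0,-2],0,0],[[0,0,-2],0,0],[[0,0,-2],0,0]]'
```

```text
clock: 34.3
position: [516.3, -252.6, 167.9]
ee_rot: [0.001, 0.714, 0.7, 0.0]
force: [0.2, 1.7, 7.9]
width: -0.2
finger_force: 4.0
```

The fin's top is at z ≈ 160, exactly its seated height. I'll lift clear, check that it isn't moving, and hand in.

```bash
python3 -m inch '[[[0,0,5],0,0],[[0,0,20],0,0],[[0,0,50],0,0],[[0,0,85],0,0],[[-20,20,100],0,0],[[-50,50,100],0,0],[[-80,80,100],0,0],[[-90,90,100],0,0]]'
python3 - <<'E'
from h import *
from station import sensors,cams
a=cams.capture("scene")["img"];b=cams.capture("scene")["img"];cv2.imwrite("pics/end.png",a)
s=sensors.sense();print(s["position"],s["force"],cv2.absdiff(a,b).max())
i0=cv2.imread("pics/scene0.png")
# unchanged objects: difference vs start around done fin, jar, tin, brush (scene px)
for n,(x,y,w,h) in dict(jar=(243,305,40,55),tin=(135,180,40,48),brush=(170,250,45,75),press=(205,200,95,90),done=(228,120,35,55)).items():
    print(n,cv2.absdiff(a,i0)[y:y+h,x:x+w].mean().round(1))
print("expected top of fin px",proj("scene",[[516,-252,160]]),proj("scene",[[516,-252,10]]))
E
```

```text
clock: 35.1
position: [423.4, -159.9, 267.1]
ee_rot: [-0.0, 0.714, 0.7, -0.0]
force: [-1.0, -1.7, -0.5]
width: -0.2
finger_force: 0.0
[ 424.70797697 -161.10616663  267.3806266 ] [-0.15378886 -0.20728485  0.392286  ] 67
jar 2.2
tin 2.7
brush 2.9
press 3.0
done 3.5
expected top of fin px [[215.03061705 131.44455561]] [[217.90278657 170.11746441]]
```

```bash
python3 -c "
from station import job_done
print(job_done())"
```

```text
the job is handed in; nothing more can be done
None
```

The fin was held home on the edge marker for well over two seconds with the pin pressed in, then stood in the rack's free slot and released. The pin sprang back out, nothing else appeared to move, and I handed the job in at about 35 s; no verdict was returned. I judged the pin pressed from camera fits, since its joint can't be read. One press, before those holds, reached about 52 N at the wrist, so I can't rule out that the gripper's body briefly exceeded its 40 N limit.

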